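Load a pallet into a drill jig under its bush plate

ROBOT

A 6-joint arm with a two-finger parallel gripper is mounted at the origin on a cart in front of the work surface, level with it; the furniture and walls round the work are solid. World frame = base frame: x ahead of the robot, y to its left, z up, the work surface at z = 0. Lengths are in m, angles in rad, forces in N, time in s.
With the tool pointing down it reaches from about 0.25 to 0.85 m from the base axis. Payload 12.5 kg.
Tool frame: the origin (TCP) lies on the centre line of the jaws, within the pads' length; the fingertips stand manip.nose_length ahead of it and the grasp point (between the pads) is the TCP (manip.nose_length is the distance from the TCP to the fingertips, in m); z points along the fingers, y is the line along which they close (so a half turn about z gives the same grasp; the last joint's range is limited). The gripper opens to 93 mm and grips with 3 to 60 N. Pads are 15 mm wide; open, the fingers measure 128 mm over their backs; the gripper's body (75 mm by 188 mm) begins 65 mm behind the grasp point.
Start: joints at [1.229, 0.351, 1.652, -0, 1.139, -0.085], TCP at [0.14, 0.532, 0.238] pointing down, gripper open.
Joint ranges: [-2.75, 2.75], [-0.79, 2.1], [0.01, 2.65], [-1.57, 4.71], [0.07, 3.14], [-2.87, 2.87]. Speed limits (rad/s): [2.22, 2.22, 2.79, 3.14, 3.14, 3.14].

INTERFACE

Orientations are given as a unit quaternion [w, x, y, z].
In Python, from workcell import manip gives the robot as it stands.
- The arm moves only by the tool move_arm, never from a script. Its argument "deltas" is a list that holds one entry, the list of rows, each a list of 7 numbers: the shift along the world's x, y, z in mm, then the turn, a rotation vector about the world's x, y, z in degrees, then the closure, from -1 (fully open) to 1 (shut). A call has 1 to 10 rows; each row shifts and turns the commanded pose from where the row before left it; what a row does not reach is not made up. A row lasts 1/12 s, in which the tool goes at most 41.7 mm and 7.16 degrees, less where a joint would pass 70% of its speed; a pose out of reach is approached as far as the arm can. A call is refused whole if a number of a shift passes 41.7 or a number of a turn 7.16, either way. A call with a gripper value outside its range is refused whole. The fingers move at their own pace and stop on an object; "grip_force" is the grip in N (left out, the last holds). Time passes only in rows, so rows that do not move let the fingers close. It gives the time, the measured TCP pose, the force, the opening and the grip force at its end, in the units of the state.
- manip.get_state(): the state, without advancing time (a new reading comes with each control period).
- manip.camera(name): name is "side" or "top"; returns a dict with "image" (384x512x3 uint8, red, green, blue), "intrinsics" (3x3 intrinsics, pixels), "rvec" (rotation vector, rad) and "tvec" (3), from world to camera coordinates, as OpenCV has them. Camera axes: x right, y down, z forward; pixel columns grow to the right and rows downward; lengths in m; the calibration is good to about 2 mm. A picture is of the moment at which its call begins. There is no depth.
- manip.sign_off(): hands the job in; it is judged then, once.
The state is a dict: "time": time; "joints": joint angles; "qd": joint speeds; "joint_torque": joint torques, N m; "position": TCP position; "tool_rot": TCP orientation; "contact_force": force on the tool from outside, world axes, zero at the start; "torque": the same for the moment, N m; "opening": finger opening in m; "finger_force": force on a finger pad.
Only numpy, scipy, OpenCV 4.12 (cv2) and the standard library are available. Lean on these libraries where they do the work, as an engineer would, in place of code of your own. Each camera call takes 0.05 s, during which the arm holds its last target. There are 200 camera calls.

TASK

Lay the flat pallet on the drill jig with its bevelled nose between the rails and slide it under the bush plate until the spring index pin drops into the pallet's hole; go by feel, since the bush plate is set differently for each job, and pressing the pallet against the pin with more than about 15 N bends it. Then swing the retaining clip across the channel over the pallet, so that the drill cannot lift it.

Things in the scene. Friction and masses are not known exactly. Their poses are not given: they have to be found in the camera images.
- jig: Fixed drill jig (mm). Origin: underside, below the channel mouth; x = push direction along the channel away from the robot; y left; z=0 bench. Dark base slab x -150 to 152, 96 wide, top z=12; bare up to x=0, then two bright rails (20 wide, tops z=24), bridged by the bush plate: 60 long, 93 wide, z 24 to 36, with a drill bush and, farther in, the index pin under a black knob (top z=64).
- channel_mouth (a point): Middle of the channel mouth on the base top (jig 0,0,12). Channel 53 wide between the rails from x=6 to 152, flared to about 57 at x=-6; headroom under the bush plate 12, 2 more than the pallet. The bush plate is clamped along slots, so the pin's axis is at y=0 and anywhere from x=81 to 111: not measured, to be felt.
- pallet: Loose flat aluminium pallet 160 x 50 x 10, 0.15 to 0.29 kg, a round brass blank in its top. Origin: centre of underside; x to the nose (x=+80), where the top is bevelled over the last 19 down to a 4 lip; tail (x=-80) square. Starts on the bench left of the jig, nose roughly away from the robot. When home, its tail sticks out of the mouth, to jig x -41 to -7.
- index_hole (a point): Centre, on the top face, of the pallet's round through hole for the index pin: 9.5 in diameter, 40 behind the nose (pallet x=40, y=0, z=10). Home, it lies under the pin within 2.
- index_pin (a joint): Lift (m) of the 6 mm thick, ball-nosed index pin: 0 = down, tip 5 mm below the top of a pallet in the channel; grows upward. A spring (1 to 2 N) holds it down. The nose bevel lifts it (a push of some 3 to 8 N), it rides at 0.005 on the pallet and snaps to 0 in the hole; then the pallet meets a hard stop.
- clip (a joint): Angle (rad) of the flat steel retaining clip turning on the left rail about a vertical screw at jig x=10, y=36.5. 0 = parked, arm along jig +x; grows clockwise from above; pi/2 = across the channel (arm to jig -y), 2 mm above the pallet; stops at -0.2 and 1.65. Stiff: stays where left, about 2 N at the post.
- clip_post (a point): Top of the black round post, 12 in diameter, on the clip's arm 26 from its pivot; the post stands from z=34 to z=58 above the bench. Push it sideways or grip it from above.

How it is judged:
By the outcome, as a careful person would: the job done as asked, in the order asked, and still so for the second after the job is handed in, with the robot touching nothing.
It also fails if it takes over 61 s, if anything falls off the work surface, if the arm or the gripper's body presses on something with over 40 N, if the wrist force passes 120 N, or if a joint passes its speed limit or range.

## Working session

There is one attempt and no reset: what is moved stays moved. The work goes in short steps, Python scripts to look and compute and a tool call to move; the robot and the scene stay as the last step left them, time stands still between calls to the robot, and variables do not carry over. Pictures are saved under pics/ and viewed, at most 10 in all, crops included, and the job is handed in when it is done.

Besides the shell and the picture viewer there is one more tool, called after ">>>" as a command line: name --argument value ..., lists and objects as JSON in quotes. move_arm: Moves the arm, as the interface text tells. Its arguments: {"type":"object","properties":{"deltas":{"type":"array","items":{"type":"array","items":{"type":"array","items":{"type":"number"}}}},"grip_force":{"type":"number"}},"required":["deltas"]}

```bash
mkdir -p pics; cat > h.py <<'E'
import numpy as np, cv2
from workcell import manip
def cam(n):
    c=manip.camera(n); R=cv2.Rodrigues(np.array(c["rvec"],float))[0]; t=np.array(c["tvec"],float).ravel()
    return c["image"],np.array(c["intrinsics"],float),R,t
def ray(c,uv,z):
    _,K,R,t=c; o=-R.T@t; d=R.T@np.linalg.inv(K)@np.array([uv[0],uv[1],1.]); return o+d*(z-o[2])/d[2]
def proj(c,p):
    _,K,R,t=c; q=K@(R@np.array(p,float)+t); return q[:2]/q[2]
def save(c,n,box=None,s=1):
    im=c[0][...,::-1]
    if box: im=im[box[1]:box[3],box[0]:box[2]]
    cv2.imwrite("pics/"+n,cv2.resize(im,None,fx=s,fy=s,interpolation=cv2.INTER_CUBIC))
E
python3 - <<'E'
from h import *
a=cam("top");b=cam("side");save(a,"t0.png",s=1.5);save(b,"s0.png",s=1.5)
for c in(a,b): print(-c[2].T@c[3], c[2][2], c[1][0,0])
s=manip.get_state();print(s, manip.nose_length)
E
```

```text
[0.50667356 0.10970117 0.92055647] [ 0.05990338  0.03125126 -0.99771486] 357.88734792478357
[ 0.20038279 -0.54913179  0.42223604] [ 0.44279605  0.79884112 -0.40716645] 347.60645655835077
{'time': 0.1, 'joints': array([ 1.22942716e+00,  3.51185977e-01,  1.65235865e+00, -8.40807197e-06,
        1.13915129e+00, -8.45917283e-02]), 'qd': array([ 5.17998437e-05, -1.00216950e-03, -1.39858141e-03, -2.03792608e-03,
        4.68884816e-05, -1.32169026e-03]), 'joint_torque': array([-3.56685396e-04, -4.98024809e+01, -2.85702968e+01,  7.00127310e-02,
        2.39008747e-02, -9.12018868e-05]), 'position': array([0.13955125, 0.53168668, 0.23715383]), 'tool_rot': array([-1.12869777e-04,  1.28034527e-01,  9.91769558e-01, -5.39976592e-04]), 'contact_force': array([-0.19234006,  0.84876151,  0.83059482]), 'torque': array([ 0.03804039, -0.03483194, -0.04363647]), 'finger_force': 0.0, 'opening': 0.09306034602620256} 0.019
```

View pics/t0.png

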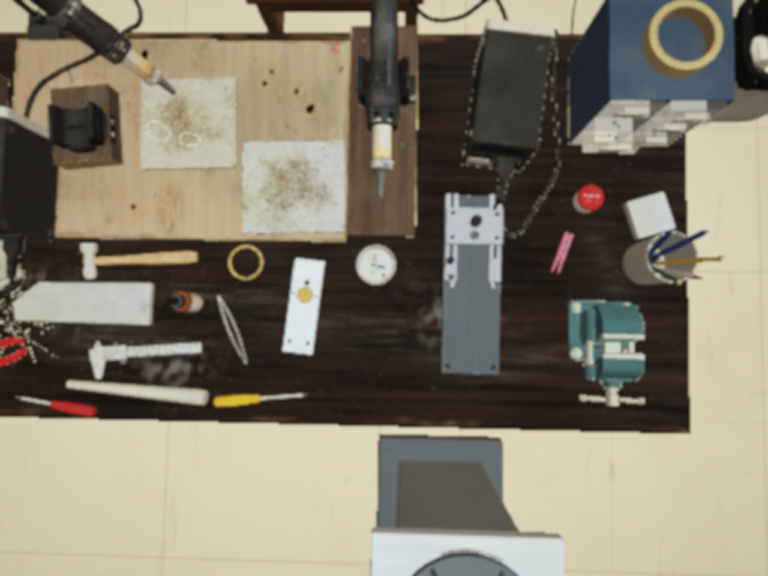

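View pics/s0.png

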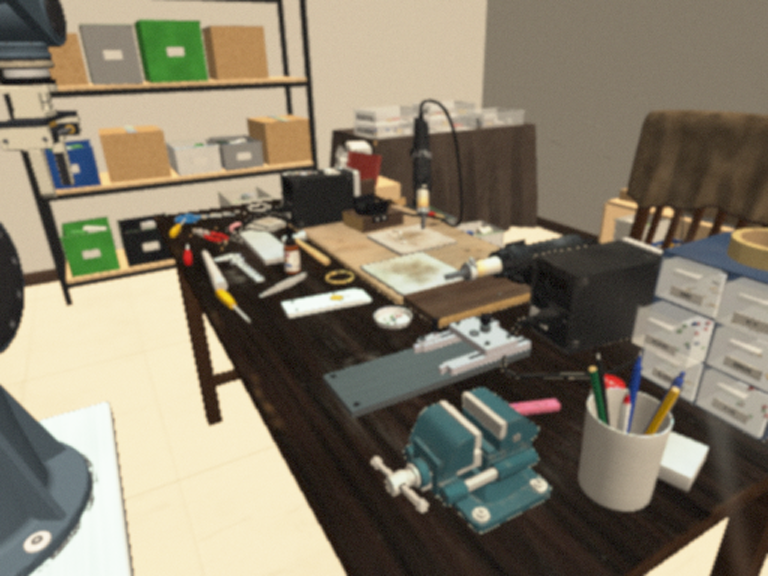

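The top view shows the white pallet around (303,307) (scaled 1.5×), its hole perhaps at the upper end. The jig slab spans about (443..503, 193..374), with the black knob at (476,221), and the clip on the left rail at (449,260). The mug, vise and black box stand near it.

```bash
python3 - <<'E'
from h import *
c=cam("top");im=c[0];hsv=cv2.cvtColor(im,cv2.COLOR_RGB2HSV)
np.set_printoptions(precision=4,suppress=True)
m=((hsv[...,2]>150)).astype(np.uint8); roi=np.zeros_like(m);roi[165:245,180:225]=1
m=m*roi; cs=max(cv2.findContours(m,0,2)[0],key=cv2.contourArea); r=cv2.minAreaRect(cs); print("pallet",r)
B=cv2.boxPoints(r); P=np.array([ray(c,p,.008) for p in B]); print(P[:,:2], np.linalg.norm(P-np.roll(P,1,0),axis=1), P.mean(0))
br=((hsv[...,1]>120)&(hsv[...,0]>12)&(hsv[...,0]<30)&(roi>0)); ys,xs=np.nonzero(br); print("brass",ray(c,(xs.mean(),ys.mean()),.010),len(xs))
# slab gray
roi=np.zeros_like(m);roi[185:255,285:345]=1
sl=((hsv[...,2]>65)&(hsv[...,2]<150)&(roi>0)).astype(np.uint8)
sl=cv2.morphologyEx(sl,cv2.MORPH_OPEN,np.ones((3,3)))
cs=max(cv2.findContours(sl,0,2)[0],key=cv2.contourArea); r=cv2.minAreaRect(cs);print("slab",r)
B=cv2.boxPoints(r); P=np.array([ray(c,p,.012) for p in B]); print(P[:,:2], np.linalg.norm(P-np.roll(P,1,0),axis=1))
save(c,"j.png",(285,120,345,255),4.4);save(c,"p.png",(180,160,230,250),6)
E
python3 -c "
import cv2,numpy as np
a=cv2.imread('pics/j.png');b=cv2.imread('pics/p.png');h=max(a.shape[0],b.shape[0])
f=lambda i:cv2.copyMakeBorder(i,0,h-i.shape[0],0,0,0)
cv2.imwrite('pics/jp.png',np.hstack([f(a),f(b)]))"
```

```text
pallet ((201.95632934570312, 203.8275146484375), (20.485374450683594, 63.24033737182617), 7.594643592834473)
[[0.4487 0.3161]
 [0.6098 0.2993]
 [0.6036 0.2466]
 [0.4429 0.2639]] [0.0526 0.162  0.0531 0.1616] [0.5262 0.2815 0.008 ]
brass [0.5455 0.2794 0.01  ] 41
slab ((309.5, 217.5), (65.0, 49.0), 90.0)
[[ 0.5774  0.07  ]
 [ 0.5794 -0.0538]
 [ 0.4162 -0.0547]
 [ 0.4135  0.0677]] [0.1638 0.1238 0.1632 0.1224]
```

View pics/jp.png

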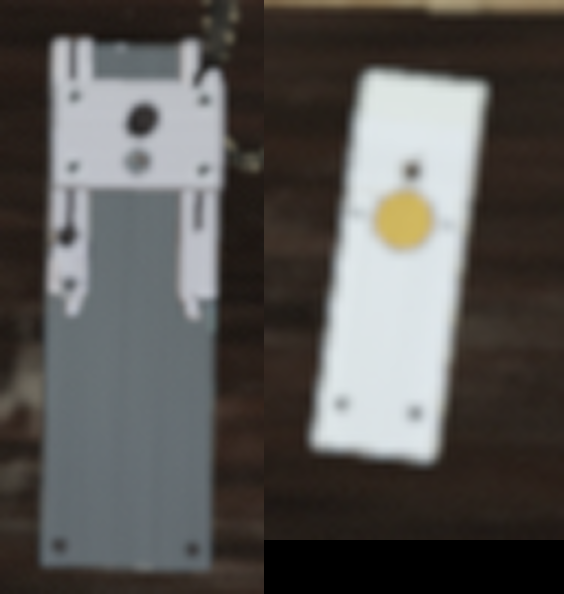

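The crop shows the jig: slab near corners at (41,566) and (211,571), rail tips at about y=315, knob at (142,120), clip post (67,235), clip screw (68,285). On the pallet, the hole is at (411,170) and the nose is at the top, as expected.

```bash
python3 - <<'E'
from h import *
np.set_printoptions(precision=4,suppress=True)
c=cam("top");g=cv2.GaussianBlur(cv2.cvtColor(c[0],cv2.COLOR_RGB2GRAY),(3,3),0).astype(float)
def edge(v):  # subpixel strongest gradient
    d=np.abs(np.diff(v));i=d.argmax();w=d[max(0,i-2):i+3];return (np.arange(max(0,i-2),max(0,i-2)+len(w))*w).sum()/w.sum()+.5
def fit(pts,z):
    P=np.array([ray(c,p,z)[:2] for p in pts]);return P
L=fit([(287+edge(g[r,287:303]),r) for r in range(198,244)],.012)
R=fit([(326+edge(g[r,326:342]),r) for r in range(198,244)],.012)
N=fit([(u,240+edge(g[240:258,u])) for u in range(299,330)],.012)
pl=np.polyfit(L[:,0],L[:,1],1);pr=np.polyfit(R[:,0],R[:,1],1);pn=np.polyfit(N[:,1],N[:,0],1)
print("left",pl,"right",pr,"near",pn,[np.std(a[:,1]-np.polyval(p,a[:,0])) for a,p in((L,pl),(R,pr))],"width",np.polyval(pl,.5)-np.polyval(pr,.5))
s=(pl[0]+pr[0])/2; yaw=np.arctan(s); y0=lambda x:(np.polyval(pl,x)+np.polyval(pr,x))/2
x=.39
for _ in range(9): x=np.polyval(pn,y0(x))
e=np.array([x,y0(x)]);ux=np.array([np.cos(yaw),np.sin(yaw)]);uy=np.array([-ux[1],ux[0]])
O=e+.15*ux; print("near edge mid",e,"yaw",np.degrees(yaw),"origin",O)
J=lambda p:(np.array([(p[:2]-O)@ux,(p[:2]-O)@uy])*1e3)
q=lambda u,v:(285+u/4.4,120+v/4.4)
for n,p,z in(("knob",(142,120),.064),("post",(67,235),.058),("screw",(68,285),.030),("tipL",(72,316),.024),("tipR",(197,318),.024),("plate near l",(50,186),.036),("plate near r",(222,189),.036),("plate far l",(53,82),.036),("railfar",(58,38),.024)): print(n,J(ray(c,q(*p),z)))
# pallet
def pe(rows,a,b):return [(a+edge(g[r,a:b]),r) for r in rows]
PL=fit(pe(range(178,230),188,200),.010);PR=fit(pe(range(178,230),206,222),.010)
a=np.polyfit(PL[:,0],PL[:,1],1);b=np.polyfit(PR[:,0],PR[:,1],1);print("pallet L/R",a,b,"yaw",np.degrees(np.arctan([a[0],b[0]])),"w",np.polyval(a,.52)-np.polyval(b,.52), "mid y at .52",(np.polyval(a,.52)+np.polyval(b,.52))/2)
T=fit([(u,228+edge(g[228:246,u])) for u in range(194,207)],.010);Nn=fit([(u,164+edge(g[164:180,u])) for u in range(199,214)],.004)
print("tail",T.mean(0),"nose",Nn.mean(0),"hole",ray(c,(180+147/6,160+170/6),.01))
b=cam("side")
for n,p in(("knob",(78+13,0,64)),("screw",(10,36.5,30)),("post",(36,36.5,58)),("nearL",(-150,48,12)),("nearR",(-150,-48,12))):
    w=np.r_[O+ux*p[0]/1e3+uy*p[1]/1e3,p[2]/1e3];print(n,w,"side px*1.5",proj(b,w)*1.5)
E
```

```text
left [0.0665 0.0156] right [-0.0134 -0.0449] near [0.0231 0.4176] [np.float64(0.005621496556885566), np.float64(0.0002634146194170971)] width 0.10044186503647447
near edge mid [ 0.4175 -0.0035] yaw 1.5217818577065318 origin [0.5675 0.0004]
knob [97.9016 -6.956 ]
post [35.8709 34.3174]
screw [10.506  31.6965]
tipL [-6.7281 29.1627]
tipR [ -8.5471 -41.476 ]
plate near l [66.1317 41.5052]
plate near r [ 63.2606 -54.8581]
plate far l [125.3802  38.9598]
railfar [153.3846  34.7492]
pallet L/R [-0.0921  0.3563] [-0.109   0.3113] yaw [-5.2613 -6.2198] w 0.05381908182732015 mid y at .52 0.28154361517543325
tail [0.4449 0.2838] nose [0.6079 0.274 ] hole [0.5656 0.2757 0.01  ]
knob [0.6585 0.0029 0.064 ] side px*1.5 [476.97   314.3623]
screw [0.5765 0.0372 0.03  ] side px*1.5 [418.9409 338.3329]
post [0.6025 0.0379 0.058 ] side px*1.5 [433.1891 317.7101]
nearL [0.4163 0.0444 0.012 ] side px*1.5 [320.3189 376.3891]
nearR [ 0.4188 -0.0515  0.012 ] side px*1.5 [351.4873 412.076 ]
```

```bash
cat > jig.py <<'E'
from h import *
np.set_printoptions(precision=4,suppress=True)
def edge(v):
    d=np.abs(np.diff(v));i=d.argmax();l=max(0,i-2);w=d[l:i+3];return (np.arange(l,l+len(w))*w).sum()/w.sum()+.5
E
python3 - <<'E'
from jig import *
c=cam("top");g=cv2.GaussianBlur(cv2.cvtColor(c[0],cv2.COLOR_RGB2GRAY),(3,3),0).astype(float)
fit=lambda pts,z:np.array([ray(c,p,z)[:2] for p in pts])
def rob(a):
    k=np.ones(len(a),bool)
    vx,vy,x0,y0=cv2.fitLine(a.astype(np.float32),cv2.DIST_HUBER,0,1e-4,1e-4).ravel()
    for _ in range(5):
        p=np.polyfit(a[k,0],a[k,1],1) if _ else np.array([vy/vx,y0-vy/vx*x0]);r=np.abs(a[:,1]-np.polyval(p,a[:,0]));k=r<.001
    return p,k.sum()
L=fit([(290+edge(g[r,290:300]),r) for r in range(195,245)],.012)
R=fit([(328+edge(g[r,328:340]),r) for r in range(195,245)],.012)
(pl,nl),(pr,nr)=rob(L),rob(R);print(pl,nl,pr,nr,"w",np.polyval(pl,.5)-np.polyval(pr,.5))
yaw=np.arctan((pl[0]+pr[0])/2);y0=lambda x:(np.polyval(pl,x)+np.polyval(pr,x))/2
e=np.array([.4175,y0(.4175)]);ux=np.array([np.cos(yaw),np.sin(yaw)]);uy=np.array([-ux[1],ux[0]]);O=e+.15*ux
print("yaw",np.degrees(yaw),"e",e,"O",O)
J=lambda p:(np.array([(p[:2]-O)@ux,(p[:2]-O)@uy])*1e3)
q=lambda u,v:(285+(u+.5)/4.4-.5,120+(v+.5)/4.4-.5)
for n,p,z in(("knob",(142,120),.064),("post",(67,235),.058),("screw",(68,285),.030),("tipL",(72,316),.024),("tipR",(197,318),.024),("plate near l",(50,186),.036),("plate near r",(222,189),.036),("plate far l",(53,82),.036),("railfar",(58,38),.024),("railfarR",(190,40),.024)): print(n,J(ray(c,q(*p),z)))
# inner edges of rails at z=24
for r in (170,175,180):
    a=305-10+edge(g[r,295:309]);b=320+edge(g[r,320:332]);print(r,J(ray(c,(a,r),.024)),J(ray(c,(b,r),.024)))
b=cam("side")
for n,p in(("knob",(98,0,64)),("post",(36,36.5,58)),("nearL",(-150,48,12)),("nearR",(-150,-48,12))):
    w=np.r_[O+ux*p[0]/1e3+uy*p[1]/1e3,p[2]/1e3];print(n,w,"side px",proj(b,w))
save(b,"s1.png",(200,200,365,280),4.8)
E
```

```text
[-0.0275  0.0583] 42 [-0.0131 -0.045 ] 50 w 0.09610111868117438
yaw -1.1611675063746958 e [ 0.4175 -0.0019] O [ 0.5675 -0.0049]
knob [98.9448  3.9313]
post [35.0473 42.2635]
screw [ 9.8577 38.4872]
tipL [-7.2355 35.1546]
tipR [ -5.7481 -35.5011]
plate near l [64.9664 50.8875]
plate near r [ 66.6061 -45.5173]
plate far l [124.2785  51.1223]
railfar [152.4662  48.242 ]
railfarR [153.6991 -27.2146]
170 [46.2087 49.0602] [ 48.8181 -24.817 ]
175 [33.5847 49.0785] [ 36.2348 -25.0569]
180 [21.0116 48.2681] [ 23.6612 -24.9785]
knob [ 0.6654 -0.0069  0.064 ] side px [323.1483 210.5038]
post [0.6042 0.0309 0.058 ] side px [291.1415 212.8326]
nearL [0.4185 0.0461 0.012 ] side px [214.1992 250.248 ]
nearR [ 0.4165 -0.0499  0.012 ] side px [232.8549 274.6336]
```

View pics/s1.png

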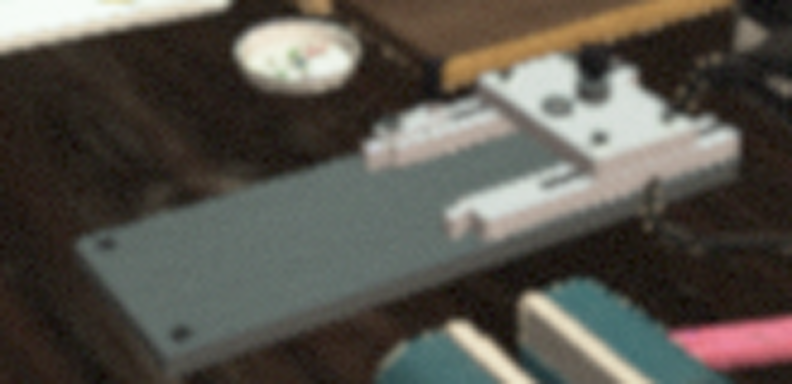

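The side view agrees with the top-view jig pose to about 2 px. I take origin O ≈ (0.5675, −0.0045), yaw ≈ −1°, pin x ≈ 100, and pallet centre (0.526, 0.281), yaw −5.6°. Now I move over the pallet.

>>> move_arm --deltas '[[[30, -20, -4, 0, 0, 1, -1], [32, -21, -10, 0, 0, 1, -1], [32, -21, -10, 0, 0, 1, -1], [32, -21, -10, 0, 0, 1, -1], [32, -21, -10, 0, 0, 1, -1], [32, -21, -10, 0, 0, 1, -1], [32, -21, -10, 0, 0, 1, -1], [32, -21, -10, 0, 0, 1, -1], [32, -21, -10, 0, 0, 0.8, -1], [32, -21, -10, 0, 0, 0, -1]]]'

```text
time: 1.18
position: [0.4591, 0.3216, 0.1432]
tool_rot: [0.0, 0.051, 0.999, 0.0]
contact_force: [0.1, 0.1, -0.7]
opening: 0.0934
finger_force: 0.0
```

>>> move_arm --deltas '[[[25, -16, -20, 0, 0, 0, -1], [22, -14, -20, 0, 0, 0, -1], [15, -8, -20, 0, 0, 0, -1], [5, -3, -20, 0, 0, 0, -1], [0, 0, -20, 0, 0, 0, -1], [0, 0, -14, 0, 0, 0, -1], [0, 0, -7, 0, 0, 0, -1], [0, 0, 0, 0, 0, 0, -1]]]'

```text
time: 1.85
position: [0.5238, 0.2819, 0.0214]
tool_rot: [-0.001, 0.051, 0.999, -0.001]
contact_force: [-0.4, -0.5, -0.4]
opening: 0.0932
finger_force: 0.0
```

>>> move_arm --deltas '[[[0, 0, 0, 0, 0, 0, 1], [0, 0, 0, 0, 0, 0, 1], [0, 0, 0, 0, 0, 0, 1], [0, 0, 0, 0, 0, 0, 1], [0, 0, 0, 0, 0, 0, 1], [0, 0, 0, 0, 0, 0, 1]]]' --grip_force 30

```text
time: 2.35
position: [0.5248, 0.2821, 0.023]
tool_rot: [0.0, 0.052, 0.999, 0.0]
contact_force: [-0.3, 0.0, 0.3]
opening: 0.0575
finger_force: 0.0
```

>>> move_arm --deltas '[[[0, 0, -1, 0, 0, 0, 1], [0, 0, 0, 0, 0, 0, 1], [0, 0, 0, 0, 0, 0, 1], [0, 0, 0, 0, 0, 0, 1]]]'

```text
time: 2.68
position: [0.5248, 0.2821, 0.0218]
tool_rot: [0.0, 0.052, 0.999, 0.0]
contact_force: [-0.3, 0.9, 3.7]
opening: 0.0494
finger_force: 30.0
```

>>> move_arm --deltas '[[[0, 0, 15, 0, 0, 0, 1], [0, 0, 25, 0, 0, 0, 1], [-4, -15, 20, 0, 0, 0, 1], [-8, -35, 0, 0, 0, 1, 1], [-8, -35, 0, 0, 0, 1, 1], [-8, -35, 0, 0, 0, 1, 1], [-8, -35, 0, 0, 0, 1, 1], [-8, -35, 0, 0, 0, 1, 1], [-8, -35, 0, 0, 0, 0, 1], [-6, -35, 0, 0, 0, 0, 1]]]'

```text
time: 3.52
position: [0.4654, 0.0205, 0.0814]
tool_rot: [-0.0, 0.008, 1.0, -0.0]
contact_force: [0.9, -0.1, -2.8]
opening: 0.0494
finger_force: 30.0
```

>>> move_arm --deltas '[[[0, -17, 0, 0, 0, 0, 1], [0, -8, 0, 0, 0, 0, 1], [0, 0, -15, 0, 0, 0, 1], [0, 0, -10, 0, 0, 0, 1], [0, 0, 0, 0, 0, 0, 1]]]'

```text
time: 3.93
position: [0.4656, -0.0024, 0.0548]
tool_rot: [-0.002, 0.008, 1.0, 0.0]
contact_force: [-0.5, 0.6, -2.3]
opening: 0.0495
finger_force: 30.0
```

```bash
python3 - <<'E'
from jig import *
c=cam("top");save(c,"t2.png",(275,120,350,260),4.2);s=manip.get_state();print(s["position"],s["tool_rot"],s["contact_force"],s["opening"])
b=cam("side");save(b,"s2.png",(190,170,360,290),3.4)
a=cv2.imread("pics/t2.png");b=cv2.imread("pics/s2.png");h=max(a.shape[0],b.shape[0]);cv2.imwrite("pics/c2.png",np.hstack([cv2.copyMakeBorder(i,0,h-i.shape[0],0,0,0) for i in(a,b)])[:600,:])
print(a.shape,b.shape)
E
```

```text
[ 0.466  -0.0023  0.0557] [-0.0013  0.0076  1.      0.0001] [ 0.2159 -0.5088 -1.9923] 0.04939463417703538
(588, 315, 3) (408, 578, 3)
```

View pics/c2.png

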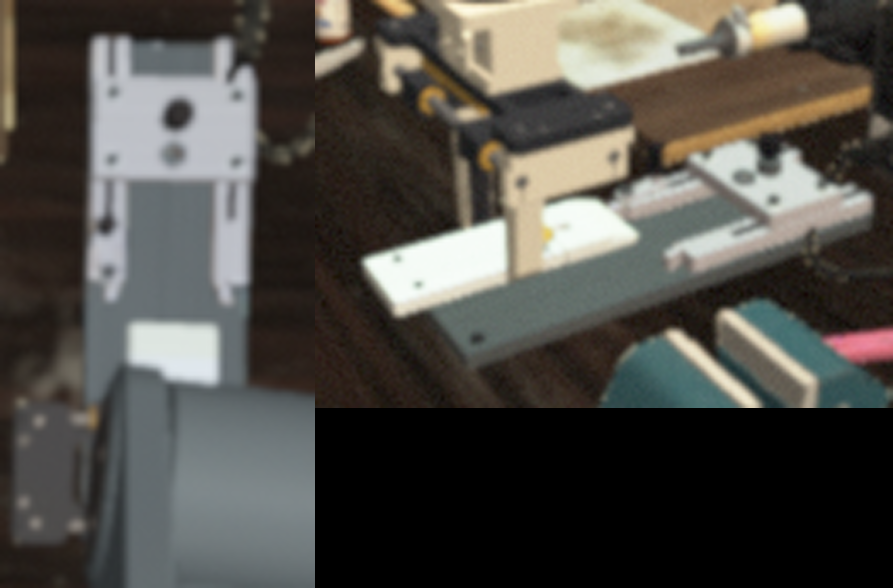

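The nose is at crop pixels (127..219, 322) and the pallet is held level above the slab, roughly in line with the channel. I lower it onto the slab.

>>> move_arm --deltas '[[[0, 0, -8, 0, 0, 0, 1], [0, 0, -8, 0, 0, 0, 1], [0, 0, -4, 0, 0, 0, 1], [0, 0, 0, 0, 0, 0, 1], [0, 0, -1, 0, 0, 0, 1], [0, 0, 0, 0, 0, 0, 1]]]'

```text
time: 4.53
position: [0.4667, -0.003, 0.0356]
tool_rot: [-0.0, 0.008, 1.0, -0.0]
contact_force: [-0.7, 0.2, -1.9]
opening: 0.0495
finger_force: 30.0
```

```bash
python3 - <<'E'
from jig import *
c=cam("top");g=cv2.GaussianBlur(cv2.cvtColor(c[0],cv2.COLOR_RGB2GRAY),(3,3),0).astype(float)
s=manip.get_state();print(s["position"],s["contact_force"])
print("nose row",[round(190+edge(g[190:206,u]),2) for u in range(309,325,3)])
for r in range(199,207,2):
    l=298+edge(g[r,298:312]);q=320+edge(g[r,320:332]);a=ray(c,(l,r),.018);b=ray(c,(q,r),.018)
    print("pal",r,a[:2],b[:2],b[1]-a[1],(a[1]+b[1])/2)
for r in (166,170,174,178,182):  # inner rail edges; left: gray/bright top edge z.024 ; right: wall foot z.012
    d=np.diff(g[r,295:335]);L=295+edge(g[r,301:309])+6;Q=322+edge(g[r,322:331]);a=ray(c,(L,r),.024);b=ray(c,(Q,r),.012)
    print("rail",r,a[:2],b[:2],a[1]-b[1],(a[1]+b[1])/2)
E
```

```text
[ 0.4668 -0.003   0.0358] [-0.2687 -0.2804 -2.2413]
nose row [np.float64(196.28), np.float64(196.27), np.float64(196.37), np.float64(196.44), np.float64(196.47), np.float64(196.67)]
pal 199 [0.5424 0.0206] [ 0.5433 -0.0317] -0.05227673736900405 -0.005585933182615334
pal 201 [0.5374 0.0205] [ 0.5383 -0.0318] -0.052343831579984956 -0.005673835763674806
pal 203 [0.5323 0.0204] [ 0.5333 -0.0319] -0.052330295796394574 -0.005719095171149442
pal 205 [0.5273 0.0203] [ 0.5283 -0.032 ] -0.05225052455688249 -0.005836370638945522
rail 166 [0.6251 0.0225] [ 0.6275 -0.0325] 0.05506277777784098 -0.004982535583973262
rail 170 [0.6149 0.028 ] [ 0.6172 -0.0327] 0.06068946139975025 -0.0023127375695753613
rail 174 [0.6048 0.0282] [ 0.607  -0.0326] 0.06077431222983541 -0.0021652674266615726
rail 178 [0.5948 0.0225] [ 0.5968 -0.0323] 0.054781553792838 -0.004862251035741866
rail 182 [0.5848 0.0215] [ 0.5867 -0.0321] 0.053601134429614436 -0.005277923261681729
```

>>> move_arm --deltas '[[[0, 0.7, -1, 0, 0, 0, 1], [6, 0, 0, 0, 0, 0, 1], [6, 0, 0, 0, 0, 0, 1], [6, 0, 0, 0, 0, 0, 1], [6, 0, 0, 0, 0, 0, 1], [5, 0, 0, 0, 0, 0, 1], [0, 0, 0, 0, 0, 0, 1]]]'

```text
time: 5.17
position: [0.4969, -0.0024, 0.0347]
tool_rot: [0.001, 0.008, 1.0, -0.0]
contact_force: [0.6, 1.4, -2.6]
opening: 0.0495
finger_force: 30.0
```

>>> move_arm --deltas '[[[5, 0, 0, 0, 0, 0, 1], [5, 0, 0, 0, 0, 0, 1], [5, 0, 0, 0, 0, 0, 1], [5, 0, 0, 0, 0, 0, 1], [5, 0, 0, 0, 0, 0, 1], [5, 0, 0, 0, 0, 0, 1], [0, 0, 0, 0, 0, 0, 1]]]'

```text
time: 5.75
position: [0.5268, -0.0024, 0.0347]
tool_rot: [0.001, 0.008, 1.0, -0.0]
contact_force: [-0.6, 0.6, -2.0]
opening: 0.05
finger_force: 30.0
```

```bash
python3 - <<'E'
from jig import *
c=cam("top");save(c,"t3.png",(275,120,350,220),5);b=cam("side");save(b,"s3.png",(200,180,360,280),2.6)
a=cv2.imread("pics/t3.png");b=cv2.imread("pics/s3.png");h=max(a.shape[0],b.shape[0]);cv2.imwrite("pics/c3.png",np.hstack([cv2.copyMakeBorder(i,0,h-i.shape[0],0,0,0) for i in(a,b)]))
E
```

```text
(no output)
```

View pics/c3.png

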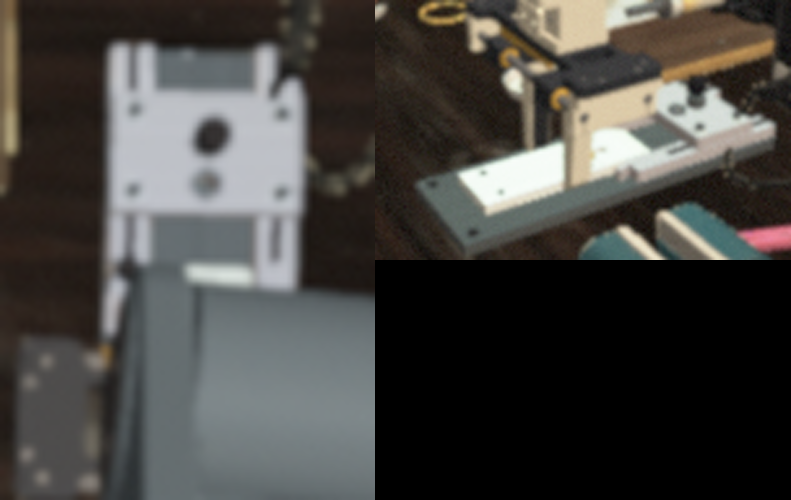

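The nose is between the rails with the near plate edge still clear of it, at crop (185–252, 272). I release, then go behind the tail.

>>> move_arm --deltas '[[[0, 0, 0, 0, 0, 0, -0.5], [0, 0, 0, 0, 0, 0, -0.5], [0, 0, 0, 0, 0, 0, -0.5], [0, 0, 20, 0, 0, 0, -0.5], [0, 0, 20, 0, 0, 0, 1], [-30, 0, 5, 0, 0, 0, 1], [-40, 0, 0, 0, 0, 0, 1], [-35, 0, 0, 0, 0, 0, 1], [-3, 0, 0, 0, 0, 0, 1], [0, 0, 0, 0, 0, 0, 1]]]'

```text
time: 6.68
position: [0.4164, -0.0023, 0.08]
tool_rot: [-0.0, 0.008, 1.0, 0.0]
contact_force: [0.9, 0.0, 0.5]
opening: 0.0342
finger_force: 0.0
```

>>> move_arm --deltas '[[[0, 0, -15, 0, 0, 0, 1], [0, 0, -15, 0, 0, 0, 1], [0, 0, -12, 0, 0, 0, 1], [0, 0, -4, 0, 0, 0, 1], [0, 0, 0, 0, 0, 0, 1], [0, 0, 0, 0, 0, 0, 1]]]'

```text
time: 7.18
position: [0.4184, -0.0024, 0.0339]
tool_rot: [0.0, 0.008, 1.0, -0.0]
contact_force: [0.6, 0.2, -0.5]
opening: 0.0007
finger_force: 0.0
```

>>> move_arm --deltas '[[[8, 0, 0, 0, 0, 0, 1], [6, 0, 0, 0, 0, 0, 1], [4, 0, 0, 0, 0, 0, 1], [4, 0, 0, 0, 0, 0, 1], [4, 0, 0, 0, 0, 0, 1], [4, 0, 0, 0, 0, 0, 1], [4, 0, 0, 0, 0, 0, 1], [4, 0, 0, 0, 0, 0, 1], [4, 0, 0, 0, 0, 0, 1], [4, 0, 0, 0, 0, 0, 1]]]'

```text
time: 8.02
position: [0.464, -0.0023, 0.0336]
tool_rot: [-0.0, 0.008, 1.0, -0.0]
contact_force: [-0.9, 1.1, 0.6]
opening: 0.0003
finger_force: 0.5
```

```bash
python3 - <<'E'
from jig import *
s=manip.get_state();print(s["position"],s["contact_force"])
b=cam("side");save(b,"s4.png",(200,180,360,280),5)
E
```

```text
[ 0.464  -0.0023  0.0336] [-0.8813  1.1453  0.6317]
```

View pics/s4.png

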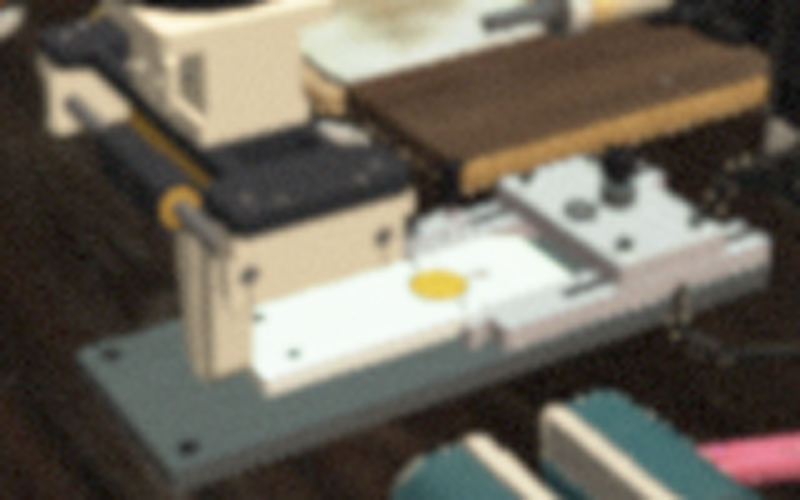

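The pallet is square in the channel with its nose just reaching the bush plate and the pusher on its tail. I keep pushing, slower now.

>>> move_arm --deltas '[[[2, 0, 0, 0, 0, 0, 1], [2, 0, 0, 0, 0, 0, 1], [2, 0, 0, 0, 0, 0, 1], [2, 0, 0, 0, 0, 0, 1], [2, 0, 0, 0, 0, 0, 1], [1.5, 0, 0, 0, 0, 0, 1], [1, 0, 0, 0, 0, 0, 1], [1, 0, 0, 0, 0, 0, 1]]]'

```text
time: 8.73
position: [0.4772, -0.0023, 0.0336]
tool_rot: [-0.0, 0.008, 1.0, -0.0]
contact_force: [-0.2, -0.5, 1.4]
opening: 0.0002
finger_force: 0.4
```

>>> move_arm --deltas '[[[1, 0, 0, 0, 0, 0, 1], [1, 0, 0, 0, 0, 0, 1], [1, 0, 0, 0, 0, 0, 1], [1, 0, 0, 0, 0, 0, 1], [1, 0, 0, 0, 0, 0, 1]]]'

```text
time: 9.15
position: [0.4822, -0.0023, 0.0336]
tool_rot: [0.0, 0.008, 1.0, -0.0]
contact_force: [0.6, -0.1, -0.4]
opening: 0.0002
finger_force: 0.4
```

>>> move_arm --deltas '[[[1, 0, 0, 0, 0, 0, 1], [1, 0, 0, 0, 0, 0, 1], [1, 0, 0, 0, 0, 0, 1], [1, 0, 0, 0, 0, 0, 1], [1, 0, 0, 0, 0, 0, 1]]]'

```text
time: 9.57
position: [0.4872, -0.0023, 0.0336]
tool_rot: [-0.0, 0.008, 1.0, 0.0]
contact_force: [-1.2, -0.1, 0.2]
opening: 0.0007
finger_force: 0.4
```

>>> move_arm --deltas '[[[1, 0, 0, 0, 0, 0, 1], [1, 0, 0, 0, 0, 0, 1], [1, 0, 0, 0, 0, 0, 1], [1, 0, 0, 0, 0, 0, 1]]]'

```text
time: 9.9
position: [0.4912, -0.0023, 0.0336]
tool_rot: [-0.0, 0.008, 1.0, 0.0]
contact_force: [-0.5, -1.0, -0.3]
opening: 0.0007
finger_force: 0.4
```

>>> move_arm --deltas '[[[1, 0, 0, 0, 0, 0, 1], [1, 0, 0, 0, 0, 0, 1], [1, 0, 0, 0, 0, 0, 1]]]'

```text
time: 10.15
position: [0.4943, -0.0023, 0.0336]
tool_rot: [-0.0, 0.008, 1.0, 0.0]
contact_force: [-1.0, -0.4, 0.5]
opening: 0.0005
finger_force: 0.4
```

>>> move_arm --deltas '[[[1, 0, 0, 0, 0, 0, 1], [1, 0, 0, 0, 0, 0, 1], [1, 0, 0, 0, 0, 0, 1]]]'

```text
time: 10.4
position: [0.4973, -0.0023, 0.0336]
tool_rot: [-0.0, 0.008, 1.0, -0.0]
contact_force: [-0.9, -0.1, 1.2]
opening: 0.0004
finger_force: 0.5
```

>>> move_arm --deltas '[[[1, 0, 0, 0, 0, 0, 1], [1, 0, 0, 0, 0, 0, 1], [1, 0, 0, 0, 0, 0, 1]]]'

```text
time: 10.65
position: [0.5003, -0.0023, 0.0336]
tool_rot: [0.0, 0.008, 1.0, 0.0]
contact_force: [-0.4, 0.3, 0.6]
opening: 0.0006
finger_force: 0.5
```

>>> move_arm --deltas '[[[1, 0, 0, 0, 0, 0, 1], [1, 0, 0, 0, 0, 0, 1], [1, 0, 0, 0, 0, 0, 1]]]'

```text
time: 10.9
position: [0.5033, -0.0023, 0.0336]
tool_rot: [-0.0, 0.008, 1.0, -0.0]
contact_force: [-0.9, -0.9, 0.2]
opening: 0.0004
finger_force: 0.5
```

>>> move_arm --deltas '[[[1, 0, 0, 0, 0, 0, 1], [1, 0, 0, 0, 0, 0, 1], [1, 0, 0, 0, 0, 0, 1]]]'

```text
time: 11.15
position: [0.5058, -0.0023, 0.0335]
tool_rot: [-0.001, 0.008, 1.0, 0.0]
contact_force: [-4.2, -0.2, 1.7]
opening: 0.0006
finger_force: 1.6
```

>>> move_arm --deltas '[[[1, 0, 0, 0, 0, 0, 1], [1, 0, 0, 0, 0, 0, 1], [1, 0, 0, 0, 0, 0, 1]]]'

```text
time: 11.4
position: [0.5091, -0.0023, 0.0335]
tool_rot: [-0.0, 0.008, 1.0, 0.0]
contact_force: [-2.5, 0.2, 1.4]
opening: 0.0002
finger_force: 1.5
```

>>> move_arm --deltas '[[[1, 0, 0, 0, 0, 0, 1], [1, 0, 0, 0, 0, 0, 1], [1, 0, 0, 0, 0, 0, 1]]]'

```text
time: 11.65
position: [0.5122, -0.0023, 0.0336]
tool_rot: [-0.0, 0.008, 1.0, 0.0]
contact_force: [-2.9, 0.5, -0.1]
opening: 0.0007
finger_force: 1.4
```

The pin met the bevel at x≈0.5045. Home should come about 37 mm later, near 0.5415.

>>> move_arm --deltas '[[[1, 0, 0, 0, 0, 0, 1], [1, 0, 0, 0, 0, 0, 1], [1, 0, 0, 0, 0, 0, 1], [1, 0, 0, 0, 0, 0, 1]]]'

```text
time: 11.98
position: [0.5162, -0.0023, 0.0336]
tool_rot: [-0.0, 0.008, 1.0, -0.0]
contact_force: [-2.8, 0.6, -0.6]
opening: 0.0004
finger_force: 1.3
```

>>> move_arm --deltas '[[[1, 0, 0, 0, 0, 0, 1], [1, 0, 0, 0, 0, 0, 1], [1, 0, 0, 0, 0, 0, 1], [1, 0, 0, 0, 0, 0, 1]]]'

```text
time: 12.32
position: [0.5204, -0.0024, 0.0337]
tool_rot: [0.0, 0.008, 1.0, -0.0]
contact_force: [-2.2, -0.1, -1.5]
opening: 0.0007
finger_force: 0.9
```

>>> move_arm --deltas '[[[1, 0, 0, 0, 0, 0, 1], [1, 0, 0, 0, 0, 0, 1], [1, 0, 0, 0, 0, 0, 1], [1, 0, 0, 0, 0, 0, 1]]]'

```text
time: 12.65
position: [0.5243, -0.0023, 0.0337]
tool_rot: [0.0, 0.008, 1.0, 0.0]
contact_force: [-1.8, 0.2, -0.9]
opening: 0.0004
finger_force: 1.0
```

>>> move_arm --deltas '[[[1, 0, 0, 0, 0, 0, 1], [1, 0, 0, 0, 0, 0, 1], [1, 0, 0, 0, 0, 0, 1], [1, 0, 0, 0, 0, 0, 1]]]'

```text
time: 12.98
position: [0.5283, -0.0023, 0.0336]
tool_rot: [0.0, 0.008, 1.0, -0.0]
contact_force: [-1.2, 0.9, -0.4]
opening: 0.0003
finger_force: 0.9
```

>>> move_arm --deltas '[[[1, 0, 0, 0, 0, 0, 1], [1, 0, 0, 0, 0, 0, 1], [1, 0, 0, 0, 0, 0, 1], [1, 0, 0, 0, 0, 0, 1]]]'

```text
time: 13.32
position: [0.5323, -0.0023, 0.0336]
tool_rot: [-0.0, 0.008, 1.0, -0.0]
contact_force: [-2.4, -0.3, -0.5]
opening: 0.0005
finger_force: 1.1
```

>>> move_arm --deltas '[[[1, 0, 0, 0, 0, 0, 1], [1, 0, 0, 0, 0, 0, 1], [1, 0, 0, 0, 0, 0, 1], [0.5, 0, 0, 0, 0, 0, 1]]]'

```text
time: 13.65
position: [0.536, -0.0024, 0.0337]
tool_rot: [0.0, 0.008, 1.0, -0.0]
contact_force: [-0.2, -0.5, 0.1]
opening: 0.0005
finger_force: 0.8
```

>>> move_arm --deltas '[[[0.5, 0, 0, 0, 0, 0, 1], [0.5, 0, 0, 0, 0, 0, 1], [0.5, 0, 0, 0, 0, 0, 1]]]'

```text
time: 13.9
position: [0.5375, -0.0024, 0.0337]
tool_rot: [0.0, 0.008, 1.0, -0.0]
contact_force: [-0.6, -0.3, -0.1]
opening: 0.0006
finger_force: 0.0
```

>>> move_arm --deltas '[[[0.5, 0, 0, 0, 0, 0, 1], [0.5, 0, 0, 0, 0, 0, 1]]]'

```text
time: 14.07
position: [0.5386, -0.0024, 0.0338]
tool_rot: [0.0, 0.008, 1.0, -0.0]
contact_force: [-1.0, -0.3, 0.2]
opening: 0.0005
finger_force: 0.0
```

>>> move_arm --deltas '[[[0.5, 0, 0, 0, 0, 0, 1], [0.5, 0, 0, 0, 0, 0, 1]]]'

```text
time: 14.23
position: [0.5392, -0.0023, 0.0337]
tool_rot: [-0.0, 0.008, 1.0, 0.0]
contact_force: [-0.9, 0.9, 0.1]
opening: 0.0005
finger_force: 0.5
```

Finger force dropped at x≈0.537, so the pin has probably started into the hole. I feel for the stop.

>>> move_arm --deltas '[[[0.5, 0, 0, 0, 0, 0, 1], [0, 0, 0, 0, 0, 0, 1]]]'

```text
time: 14.4
position: [0.5397, -0.0023, 0.0336]
tool_rot: [0.0, 0.008, 1.0, 0.0]
contact_force: [-1.1, 0.2, 0.4]
opening: 0.0002
finger_force: 0.2
```

>>> move_arm --deltas '[[[0.5, 0, 0, 0, 0, 0, 1], [0, 0, 0, 0, 0, 0, 1]]]'

```text
time: 14.57
position: [0.5402, -0.0023, 0.0336]
tool_rot: [-0.0, 0.008, 1.0, 0.0]
contact_force: [-0.8, -0.9, -0.4]
opening: 0.0003
finger_force: 0.2
```

>>> move_arm --deltas '[[[0.5, 0, 0, 0, 0, 0, 1], [0, 0, 0, 0, 0, 0, 1]]]'

```text
time: 14.73
position: [0.5407, -0.0024, 0.0336]
tool_rot: [-0.0, 0.008, 1.0, -0.0]
contact_force: [0.3, 0.3, 0.5]
opening: 0.0006
finger_force: 0.2
```

>>> move_arm --deltas '[[[0.5, 0, 0, 0, 0, 0, 1], [0, 0, 0, 0, 0, 0, 1]]]'

```text
time: 14.9
position: [0.5412, -0.0023, 0.0336]
tool_rot: [0.0, 0.008, 1.0, -0.0]
contact_force: [-1.3, -0.2, -0.4]
opening: 0.0008
finger_force: 0.2
```

>>> move_arm --deltas '[[[0.5, 0, 0, 0, 0, 0, 1], [0, 0, 0, 0, 0, 0, 1]]]'

```text
time: 15.07
position: [0.5417, -0.0023, 0.0336]
tool_rot: [0.0, 0.008, 1.0, -0.0]
contact_force: [-0.6, 0.1, -0.5]
opening: 0.0003
finger_force: 0.2
```

>>> move_arm --deltas '[[[0.5, 0, 0, 0, 0, 0, 1], [0, 0, 0, 0, 0, 0, 1]]]'

```text
time: 15.23
position: [0.5422, -0.0023, 0.0336]
tool_rot: [0.0, 0.008, 1.0, -0.0]
contact_force: [-1.1, -0.3, -0.2]
opening: 0.0008
finger_force: 0.2
```

>>> move_arm --deltas '[[[0.5, 0, 0, 0, 0, 0, 1], [0, 0, 0, 0, 0, 0, 1]]]'

```text
time: 15.4
position: [0.5425, -0.0023, 0.0336]
tool_rot: [-0.0, 0.008, 1.0, 0.0]
contact_force: [-1.1, 0.6, 0.4]
opening: 0.0007
finger_force: 1.0
```

>>> move_arm --deltas '[[[0.5, 0, 0, 0, 0, 0, 1], [0, 0, 0, 0, 0, 0, 1]]]'

```text
time: 15.57
position: [0.5427, -0.0023, 0.0335]
tool_rot: [-0.001, 0.008, 1.0, 0.0]
contact_force: [-4.7, 0.0, 2.1]
opening: 0.0006
finger_force: 2.4
```

>>> move_arm --deltas '[[[0.4, 0, 0, 0, 0, 0, 1], [0, 0, 0, 0, 0, 0, 1]]]'

```text
time: 15.73
position: [0.5428, -0.0023, 0.0335]
tool_rot: [-0.001, 0.008, 1.0, 0.0]
contact_force: [-6.5, 0.1, 4.1]
opening: 0.0004
finger_force: 3.1
```

Hard stop: the force climbs with no motion, 38 mm after bevel contact, so the pin is in the hole. I retract and go to the clip post.

>>> move_arm --deltas '[[[-2, 0, 0, 0, 0, 0, 1], [-6, 0, 0, 0, 0, 0, 1], [-4, 0, 25, 0, 0, 0, 1], [0, 0, 30, 0, 0, 0, 0], [0, 5, 20, 0, 0, 0, -0.1], [20, 9, 0, 0, 0, 0, -0.1], [25, 10, 0, 0, 0, 0, -0.1], [20, 10, 0, 0, 0, 0, -0.1], [8, 0, 0, 0, 0, 0, -0.1], [0, 0, 0, 0, 0, 0, -0.1]]]'

```text
time: 16.57
position: [0.6055, 0.0318, 0.1084]
tool_rot: [0.001, 0.008, 1.0, -0.0]
contact_force: [1.2, -0.4, 0.1]
opening: 0.0427
finger_force: 0.0
```

```bash
python3 - <<'E'
from jig import *
s=manip.get_state();print(s["position"],s["opening"],s["contact_force"])
b=cam("side");save(b,"s5.png",(220,160,370,270),5.2)
for n,w in(("post meas",(.6041,.0314,.058)),("pin knob",(.6685,-.0063,.064))):print(n,(proj(b,w)-[220,160])*5.2)
E
```

```text
[0.6055 0.0318 0.1084] 0.04272009821039278 [ 1.205  -0.366   0.0862]
post meas [369.0473 274.3034]
pin knob [541.0383 260.4362]
```

View pics/s5.png

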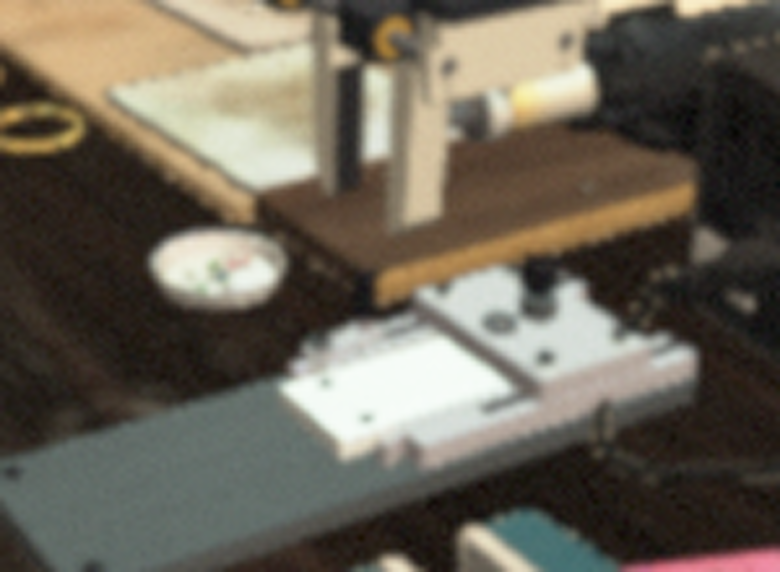

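The pallet lies home with its tail sticking out, and the knob top at (541,262) matches z=64, i.e. pin down. The post is near (369,275–325), as predicted. I descend on it.

>>> move_arm --deltas '[[[-1, 0, -15, 0, 0, 0, -0.1], [0, 0, -15, 0, 0, 0, -0.1], [0, 0, -10, 0, 0, 0, -0.1], [0, 0, -7, 0, 0, 0, -0.1], [0, 0, 0, 0, 0, 0, 1], [0, 0, 0, 0, 0, 0, 1], [0, 0, 0, 0, 0, 0, 1], [0, 0, 0, 0, 0, 0, 1], [0, 0, 0, 0, 0, 0, 1]]]' --grip_force 12

```text
time: 17.37
position: [0.6039, 0.0317, 0.0622]
tool_rot: [0.0, 0.008, 1.0, 0.0]
contact_force: [0.4, -0.2, 0.4]
opening: 0.0226
finger_force: 0.0
```

>>> move_arm --deltas '[[[0, 0, 0, 0, 0, 0, 1], [0, 0, 0, 0, 0, 0, 1], [0, 0, 0, 0, 0, 0, 1], [0, 0, 0, 0, 0, 0, 1]]]'

```text
time: 17.7
position: [0.6043, 0.0319, 0.0621]
tool_rot: [0.001, 0.008, 1.0, 0.0]
contact_force: [3.8, 3.6, 2.0]
opening: 0.0115
finger_force: 12.0
```

>>> move_arm --deltas '[[[-0.3, -3.4, 0, 0, 0, 0, 1], [-0.7, -3.3, 0, 0, 0, 0, 1], [-1.2, -3.2, 0, 0, 0, 0, 1], [-1.5, -3, 0, 0, 0, 0, 1], [-2, -2.8, 0, 0, 0, 0, 1], [-2.2, -2.5, 0, 0, 0, 0, 1]]]'

```text
time: 18.2
position: [0.5961, 0.0138, 0.0619]
tool_rot: [0.001, 0.008, 1.0, 0.0]
contact_force: [4.0, 5.3, 2.3]
opening: 0.0114
finger_force: 12.0
```

>>> move_arm --deltas '[[[-2.6, -2.1, 0, 0, 0, 0, 1], [-2.8, -1.9, 0, 0, 0, 0, 1], [-3.1, -1.4, 0, 0, 0, 0, 1], [-3.2, -1.1, 0, 0, 0, 0, 1], [-3.4, -0.6, 0, 0, 0, 0, 1], [-3.3, -0.2, 0, 0, 0, 0, 1], [0, 0, 0, 0, 0, 0, 1]]]'

```text
time: 18.78
position: [0.579, 0.0074, 0.0621]
tool_rot: [0.003, 0.008, 1.0, 0.001]
contact_force: [10.7, 12.1, -4.9]
opening: 0.0114
finger_force: 12.0
```

>>> move_arm --deltas '[[[0, 0, 0, 0, 0, 0, -0.2], [0, 0, 0, 0, 0, 0, -0.2], [0, 0, 0, 0, 0, 0, -0.2], [0, 0, 0, 0, 0, 0, -0.2], [0, 0, 15, 0, 0, 0, -0.2], [0, 0, 25, 0, 0, 0, -0.2], [-40, 0, 20, 0, 0, 0, -0.2], [-40, 30, 20, 0, 0, 0, -0.2], [-40, 30, 20, 0, 0, 0, -0.2], [-40, 30, 20, 0, 0, 0, -0.2]]]'

```text
time: 19.62
position: [0.4453, 0.076, 0.1671]
tool_rot: [-0.0, 0.009, 1.0, -0.0]
contact_force: [0.5, 0.3, 0.4]
opening: 0.0561
finger_force: 0.0
```

>>> move_arm --deltas '[[[-30, 40, 5, 0, 0, 0, -0.2], [-10, 41, 5, 0, 0, 0, -0.2], [-10, 41, 5, 0, 0, 0, -0.2], [0, 41, 5, 0, 0, 0, -0.2], [0, 41, 0, 0, 0, 0, -0.2], [0, 41, 0, 0, 0, 0, -0.2], [0, 0, 0, 0, 0, 0, -0.2], [0, 0, 0, 0, 0, 0, -0.2]]]'

```text
time: 20.28
position: [0.4021, 0.3134, 0.1852]
tool_rot: [-0.0, 0.007, 1.0, -0.0]
contact_force: [-0.1, -0.4, -0.1]
opening: 0.0562
finger_force: 0.0
```

```bash
python3 - <<'E'
from jig import *
s=manip.get_state();print(s["time"],s["position"],s["opening"],s["contact_force"])
c=cam("top");save(c,"t6.png",(285,120,345,210),6);b=cam("side");save(b,"s6.png",(250,190,350,260),4.3)
a=cv2.imread("pics/t6.png");b=cv2.imread("pics/s6.png");h=max(a.shape[0],b.shape[0]);cv2.imwrite("pics/c6.png",np.hstack([cv2.copyMakeBorder(i,0,h-i.shape[0],0,0,0) for i in(a,b)]))
E
```

```text
20.2833 [0.4021 0.3134 0.1852] 0.0561970486821432 [-0.1245 -0.3508 -0.1052]
```

View pics/c6.png

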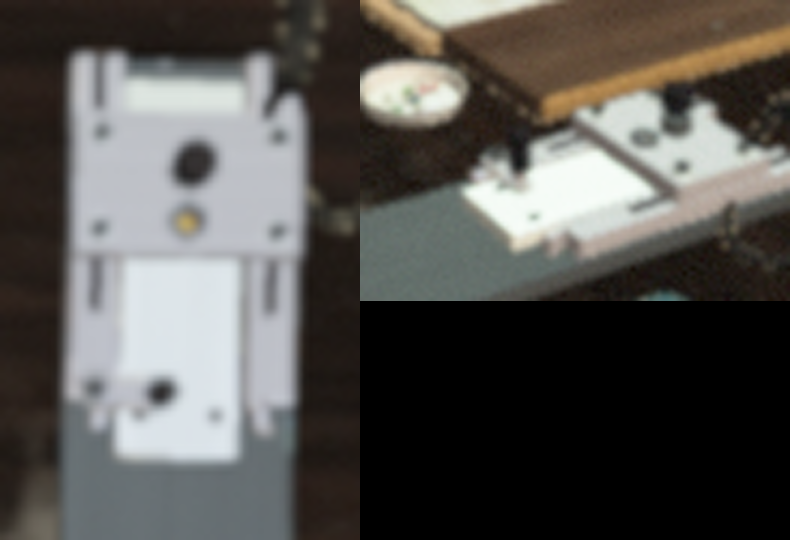

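The top view shows the brass blank right under the bush at (188,220), the nose out beyond the plate, and the clip arm across from its screw (93,387) to its post (161,391). Now the clip angle.

```bash
python3 - <<'E'
from jig import *
c=cam("top");q=lambda u,v:(285+(u+.5)/6-.5,120+(v+.5)/6-.5)
g=cv2.cvtColor(c[0],cv2.COLOR_RGB2GRAY).astype(float)
w=np.clip(110-g[180:190,307:317],0,None);ys,xs=np.mgrid[180:190,307:317];p=((xs*w).sum()/w.sum(),(ys*w).sum()/w.sum());print("post px",p)
s=ray(c,q(93,387),.034)
for z in(.046,.050,.058):
    d=ray(c,p,z)-s;print(z,d[:2],np.hypot(*d[:2]),"clip angle deg",90-np.degrees(np.arctan2(d[0],-d[1]))-1)
E
```

```text
post px (np.float64(311.30990415335464), np.float64(185.0191693290735))
0.046 [-0.0028 -0.0263] 0.026460929777872136 clip angle deg 95.11766067742644
0.05 [-0.0031 -0.0258] 0.02603181034646636 clip angle deg 95.91854758202588
0.058 [-0.0038 -0.0249] 0.025189605327673364 clip angle deg 97.60135037158591
```

```bash
python3 -c "
from workcell import manip
print(manip.sign_off())"
```

```text
the job is handed in; nothing more can be done
None
```

The pallet is home with the index pin in its hole (hardest push on the stop read about 6.5 N), and the clip is swung across the channel over it at about 95°, at or near its 1.65 rad stop; the job was handed in at about 20 s with the arm clear.

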